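# Return the reagent bottles to their rests

### The arm

A 7-joint arm with a two-finger parallel gripper is mounted at the origin on the work surface. World frame = base frame: x ahead of the robot, y to its left, z up, the work surface at z = 0. Lengths are in m, angles in degrees, forces in N, time in s.
With the tool pointing down it reaches from about 0.425 to 0.875 m from the base axis. Payload 4.7 kg.
Tool frame: the origin (TCP) lies midway between the tips of the shut fingers; the grasp point (between the pads) lies 19 mm behind it; z points along the fingers, y is the direction in which the jaws open and shut (so a half turn about z gives the same grasp; the last joint's range is limited). The gripper opens to 87 mm and grips with 3 to 60 N. Pads are 19 mm wide; open, the fingers measure 117 mm over their backs; the gripper's body (75 mm by 190 mm) begins 51 mm behind the grasp point.
Start: joints at [0.808, 18.392, -4.016, 83.108, 1.295, 78.541, -3.26], TCP at [0.65, -0, 0.223] pointing down, gripper open.
Joint ranges: [-163.93, 163.93], [-17.29, 119.83], [-79.2, 71.16], [3.27, 140.29], [-89.18, 269.18], [5.43, 117.66], [-154.24, 154.24]. Speed limits (degrees/s): [147.25, 147.25, 180, 180, 180, 180, 180].

### API

Orientations are given as [roll, pitch, yaw] about the fixed x, y, z axes, in that order (R = Rz(yaw) Ry(pitch) Rx(roll)).
In Python, from cell import env gives the robot as it stands. The module is installed in compiled form; this text tells all that it offers.
- The arm moves only by the tool servo_tool, never from a script. Its argument "plan" is a list of rows, each a list of 3 entries, a list of its own where there are three numbers: the opening, from 0 (shut) to 1 (fully open), then the shift along the tool's x, y, z in cm, then the turn, a rotation vector about the tool's x, y, z in degrees. A call has 1 to 20 rows; each row shifts and turns the pose as measured when the row begins, along the tool's axes as they then stand; what a row does not reach is not made up. A row lasts 1/12 s, in which the tool goes at most 41.7 mm and 7.16 degrees, less where a joint would pass 70% of its speed; a pose out of reach is approached as far as the arm can. A call is refused whole if a number of a shift passes 4.17 or a number of a turn 7.16, either way. A call with a gripper value outside its range is refused whole. The fingers move at their own pace and stop on an object; "force" is the grip in N (left out, the last holds). Time passes only in rows, so rows that do not move let the fingers close. It gives the time, the measured TCP pose, the force and the opening at its end, in the units of the state.
- env.get_obs(): the state, without advancing time (a new reading comes with each control period).
- env.read_camera(name): name is "scene" or "side" or "wrist"; returns a dict with "image" (384x512x3 uint8, blue, green, red), "fx", "fy", "cx", "cy" (pixels), "rvec" (rotation vector, rad) and "tvec" (3), from world to camera coordinates, as OpenCV has them; the wrist camera has in their place "T_tool_cam" (4x4, takes a point from camera to tool coordinates, whose origin is the TCP and whose axes are the flange's). Camera axes: x right, y down, z forward; pixel columns grow to the right and rows downward; lengths in m; the calibration is good to about 2 mm. A picture is of the moment at which its call begins: read the wrist's pose just before it. There is no depth.
- env.sign_off(): hands the job in, once; it reports no verdict.
The state is a dict: "time_s": time; "qpos": joint angles; "joint_velocities": joint speeds; "effort": joint torques, N m; "tool_pos": TCP position; "tool_rot": TCP orientation; "force": force on the tool from outside, world axes, zero at the start; "wrist_torque": the same for the moment, N m; "grip_width": finger opening in m.
Only numpy, scipy, OpenCV 4.12 (cv2) and the standard library are available. Lean on these libraries where they do the work, as an engineer would, in place of code of your own. Each camera call takes 0.05 s, during which the arm holds its last target. There are 200 camera calls.

### The job

Put the four amber reagent bottles away: stand each one upright in the wooden rest whose recess has the shape and size of its foot, down flat on the recess floor, and let go. Set them down gently, never dropping or tipping a bottle, and leave the glass beaker and the little white dish where they stand.

Things in the scene. Friction and masses are not known exactly. Their poses are not given: they have to be found in the camera images.
- bottle_large: Loose amber glass bottle standing upright, the larger of the two round ones, 58 mm in diameter (straight sides to 72 mm up, then a sloping shoulder to 86 mm), paper label, with a round black screw cap 32 mm in diameter and 20 mm high on a neck 8 mm long and 6 mm narrower than the cap; 114 mm tall over the cap. It can be lifted by the cap. Origin: centre of the underside, z up. 175 to 350 g.
- bottle_small: Loose amber glass bottle standing upright, the smaller round one, 38 mm in diameter (straight sides to 50 mm up, shoulder to 58 mm), paper label, with a round black screw cap 26 mm in diameter and 18 mm high on a neck 8 mm long and 6 mm narrower than the cap; 84 mm tall over the cap. It can be lifted by the cap. Origin: centre of the underside, z up. 70 to 140 g.
- bottle_square: Loose amber glass bottle standing upright, square, 46 x 46 mm with its sides along its x and y axes (straight to 64 mm up, stepped shoulder to 76 mm), paper label, with a round black screw cap 30 mm in diameter and 20 mm high on a neck 8 mm long and 6 mm narrower than the cap; 104 mm tall over the cap. It can be lifted by the cap. Origin: centre of the underside, z up. 140 to 280 g.
- bottle_oblong: Loose amber glass bottle standing upright, flat-sided, 64 mm along its x axis by 36 mm along its y axis (straight to 64 mm up, stepped shoulder to 76 mm), paper label, with a round black screw cap 28 mm in diameter and 20 mm high on a neck 8 mm long and 6 mm narrower than the cap; 104 mm tall over the cap. It can be lifted by the cap. Origin: centre of the underside, z up. 125 to 255 g.
- rest_large: Pale wooden bottle rest, the larger round one: 84 mm over all, recess 72 mm in diameter. Fixed to the bench, 16 mm high, rim 6 mm wide; the recess is 10 mm deep, its cork floor 6 mm above the bench. Origin: centre of the underside, z up.
- rest_small: Pale wooden bottle rest, the smaller round one: 64 mm over all, recess 52 mm in diameter. Fixed to the bench, 16 mm high, rim 6 mm wide; the recess is 10 mm deep, its cork floor 6 mm above the bench. Origin: centre of the underside, z up.
- rest_square: Pale wooden bottle rest, square: 72 x 72 mm over all, recess 60 x 60 mm, sides along its x and y axes. Fixed to the bench, 16 mm high, rim 6 mm wide; the recess is 10 mm deep, its cork floor 6 mm above the bench. Origin: centre of the underside, z up.
- rest_oblong: Pale wooden bottle rest, oblong: 90 mm along its x axis by 62 mm along its y axis over all, recess 78 x 50 mm likewise. Fixed to the bench, 16 mm high, rim 6 mm wide; the recess is 10 mm deep, its cork floor 6 mm above the bench. Origin: centre of the underside, z up.
- beaker: Loose empty glass beaker, open at the top, 62 mm in diameter, 78 mm tall, 120 g, standing on the bench among the bottles and rests; not to be moved. Origin: centre of the underside, z up.
- dish: Loose small white porcelain dish, 44 mm in diameter, 14 mm high, on the bench left of the middle; not to be moved. Origin: centre of the underside, z up.
Not all that is in view belongs to the job. What is shaped like the bottle_small but turquoise is not meant. Leave any red look-alike of the rest_square alone.

How it is judged (in metres and radians):
At the end, for the whole second after the job is handed in: Each bottle stands in its own rest: centres within 12 mm, its underside on the recess floor (less than 9 mm above the rest's underside), upright within 0.08 rad, still and released; beaker and dish upright within 0.15 rad and within 20 mm of where they were (horizontal distance between bottle_large and rest_large below 0.012 m and z of bottle_large in the frame of rest_large below 0.009 m and angle between each of bottle_large, bottle_small, bottle_square, bottle_oblong's own z axis and vertical below 0.08 rad and linear speed of each of bottle_large, bottle_small, bottle_square, bottle_oblong below 0.02 m/s and angular speed of each of bottle_large, bottle_small, bottle_square, bottle_oblong below 0.2 rad/s and horizontal distance between bottle_small and rest_small below 0.012 m and z of bottle_small in the frame of rest_small below 0.009 m and horizontal distance between bottle_square and rest_square below 0.012 m and z of bottle_square in the frame of rest_square below 0.009 m and horizontal distance between bottle_oblong and rest_oblong below 0.012 m and z of bottle_oblong in the frame of rest_oblong below 0.009 m and distance of each of beaker, dish from where it was at the start of the episode below 0.02 m and angle between each of beaker, dish's own z axis and vertical below 0.15 rad); the robot touches nothing.
It fails at once if a bottle tips over (angle between any of bottle_large, bottle_small, bottle_square, bottle_oblong's own z axis and vertical above 0.7 rad).
It fails at once if a bottle is dropped into its rest (arrives there faster than 0.5 m/s, a fall of about 13 mm or more) ((distance between bottle_large and rest_large below 0.03 m and linear speed of bottle_large above 0.5 m/s) or (distance between bottle_small and rest_small below 0.03 m and linear speed of bottle_small above 0.5 m/s) or (distance between bottle_square and rest_square below 0.03 m and linear speed of bottle_square above 0.5 m/s) or (distance between bottle_oblong and rest_oblong below 0.03 m and linear speed of bottle_oblong above 0.5 m/s)).
It fails at once if the beaker or the dish is pushed more than 20 mm from its place or tipped (distance of any of beaker, dish from where it was at the start of the episode above 0.02 m or angle between any of beaker, dish's own z axis and vertical above 0.5 rad).
It also fails if it takes over 115 s, if anything falls off the work surface, if the arm or the gripper's body presses on something with over 40 N, if the wrist force passes 120 N, or if a joint passes its speed limit or range.

## Working session

There is one attempt and no reset: what is moved stays moved. The work goes in short steps, Python scripts to look and compute and a tool call to move; the robot and the scene stay as the last step left them, time stands still between calls to the robot, and variables do not carry over. Pictures are saved under pics/ and viewed, about 12 in all and at most 16, crops included, and the job is handed in when it is done.

Besides the shell and the picture viewer there is one more tool, called as name([rows], argument=value, ...), one row to a line, values as JSON. servo_tool: Moves the arm, as the interface text tells. Its arguments: {"type":"object","properties":{"plan":{"type":"array"},"force":{"type":"number"}},"required":["plan"]}

```bash
mkdir -p pics; python3 - <<'E'
from cell import env
import cv2,pickle
o=env.get_obs();print(o)
d={}
for n in("scene","side","wrist"):
    c=env.read_camera(n);d[n]=c;cv2.imwrite(f"pics/{n}0.png",c["image"])
    print(n,{k:v for k,v in c.items() if k!="image"})
E
```

```text
{'time_s': 0.0, 'qpos': array([ 0.8089317 , 18.4405007 , -4.01604205, 83.17535318,  1.29622621,
       78.54048541, -3.25982134]), 'joint_velocities': array([ 0.02047103, -0.01176256, -0.0071286 , -0.03148814, -0.04814724,
       -0.13452171,  0.09253038]), 'effort': array([-2.58547143e-04, -4.91284704e+01, -4.03903294e-01, -3.12526345e+01,
       -6.40594075e-02,  4.37659642e-02,  1.61017233e-04]), 'tool_pos': array([ 6.49443231e-01, -6.53218610e-05,  2.21441305e-01]), 'tool_rot': array([-1.79888975e+02,  6.78688856e-03,  9.00017425e+01]), 'force': array([-0.12729763,  0.3337312 , -0.08864278]), 'wrist_torque': array([-0.02577374, -0.01364717, -0.00203983]), 'grip_width': 0.08708430609905367}
scene {'fx': 436.39130279488745, 'fy': 436.39130279488745, 'cx': 246.38747963475066, 'cy': 193.92618006630232, 'rvec': array([ 1.46512572,  1.83837639, -0.95149932]), 'tvec': array([ 0.12430339, -0.28681718,  1.75824535])}
side {'fx': 466.3956326070113, 'fy': 466.3956326070113, 'cx': 261.2689447606322, 'cy': 189.19410217973228, 'rvec': array([ 0.89032299, -2.31729429,  1.31360715]), 'tvec': array([0.40941203, 0.21995725, 0.97320779])}
wrist {'fx': 293.64549614651577, 'fy': 293.64549614651577, 'cx': 255.67605677764308, 'cy': 189.8504619684513, 'T_tool_cam': array([[-3.73005290e-04, -9.59094833e-01, -2.83084727e-01,
         7.69946172e-02],
       [ 9.99999747e-01, -5.29267618e-04,  4.75520680e-04,
        -4.66728390e-05],
       [-6.05897006e-04, -2.83084478e-01,  9.59094787e-01,
        -1.62610888e-01],
       [ 0.00000000e+00,  0.00000000e+00,  0.00000000e+00,
         1.00000000e+00]])}
```

View pics/scene0.png

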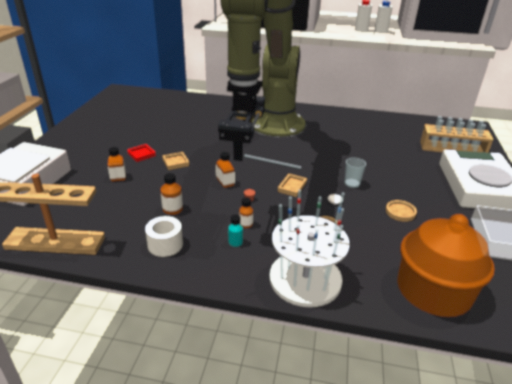

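View pics/side0.png

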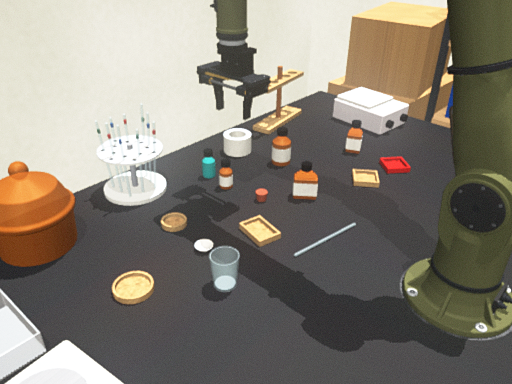

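View pics/wrist0.png

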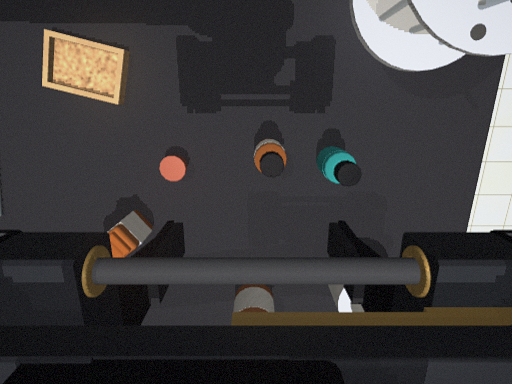

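```bash
cat > h.py <<'E'
from cell import env
import cv2,numpy as np
from scipy.spatial.transform import Rotation as Ro
def toolT():
    o=env.get_obs();T=np.eye(4);T[:3,:3]=Ro.from_euler('xyz',o['tool_rot'],degrees=True).as_matrix();T[:3,3]=o['tool_pos'];return T
def cam(n):
    T=toolT();c=env.read_camera(n)
    if n=='wrist': M=T@c['T_tool_cam'];R,p=M[:3,:3],M[:3,3]
    else:
        R=cv2.Rodrigues(c['rvec'])[0].T;p=-R@c['tvec']
    c['R'],c['p']=R,p;return c
def cast(c,uv,z):
    uv=np.atleast_2d(uv).astype(float)
    d=np.c_[(uv[:,0]-c['cx'])/c['fx'],(uv[:,1]-c['cy'])/c['fy'],np.ones(len(uv))]@c['R'].T
    return (c['p']+d*((z-c['p'][2])/d[:,2])[:,None])[:,:2]
def proj(c,P):
    q=(np.atleast_2d(P)-c['p'])@c['R'];return np.c_[q[:,0]/q[:,2]*c['fx']+c['cx'],q[:,1]/q[:,2]*c['fy']+c['cy']]
def hsv(c): return cv2.cvtColor(c['image'],cv2.COLOR_BGR2HSV)
def blobs(m,amin=15):
    cs,_=cv2.findContours(m,cv2.RETR_EXTERNAL,cv2.CHAIN_APPROX_NONE)
    return [k[:,0] for k in cs if cv2.contourArea(k)>amin]
def rect(w): # world pts(m)-> centre mm, size mm, angle deg of long side
    (c,s,a)=cv2.minAreaRect((w*1000).astype(np.float32))
    if s[0]<s[1]: s=s[::-1];a+=90
    return np.round(c),np.round(s),round(a%180)
def move(o): pass
E
python3 - <<'E'
from h import *
for n in('scene','side'):
    c=cam(n);H=hsv(c)
    print(n,'cam at',c['p'].round(2))
    wood=cv2.inRange(H,(10,60,90),(30,200,255))
    print('wood')
    for k in blobs(wood,40):
        w=cast(c,k,.016)
        if np.ptp(w,0).max()<.3: print(k.mean(0).round(),cv2.contourArea(k),*rect(w))
    amb=cv2.inRange(H,(3,170,70),(14,255,255)); print('amber')
    for k in blobs(amb):
        b=cv2.boundingRect(k); print(b,cv2.contourArea(k),'at z.04',cast(c,(b[0]+b[2]/2,b[1]+b[3]/2),.04).round(3))
E
```

```text
scene cam at [1.6  0.21 0.76]
wood
[457. 237.] 194.0 [620. 578.] [245. 222.] 153
[401. 210.] 536.0 [519. 440.] [110.  88.] 161
[170. 191.] 45.5 [ 582. -237.] [80. 60.] 20
[292. 184.] 446.0 [460. 117.] [122.  73.] 167
[175. 160.] 357.5 [ 405. -282.] [109.  83.] 36
[456. 140.] 1061.5 [  5. 681.] [275. 243.] 90
[272. 126.] 249.5 [ 52. -13.] [153. 125.] 14
amber
(398, 214, 96, 103) 7117.5 at z.04 [[0.762 0.523]]
(240, 206, 13, 9) 81.5 at z.04 [[0.661 0.017]]
(161, 182, 20, 15) 200.0 at z.04 [[ 0.612 -0.22 ]]
(217, 159, 17, 14) 131.0 at z.04 [[ 0.444 -0.099]]
(108, 154, 15, 12) 123.0 at z.04 [[ 0.494 -0.454]]
side cam at [-0.16  0.82  0.69]
wood
[495. 322.] 42.5 [-86.  44.] [56. 19.] 105
[133. 287.] 1140.0 [500. 448.] [101.  86.] 158
[260. 230.] 798.5 [441. 127.] [112.  78.] 166
[173. 221.] 409.5 [620. 246.] [84. 64.] 139
[304. 197.] 45.0 [449. -66.] [62. 16.] 37
[306. 177.] 260.0 [ 517. -159.] [84. 69.] 126
[365. 178.] 433.5 [ 385. -275.] [107.  77.] 125
[225. 172.] 100.5 [703. -18.] [60. 38.] 133
[281. 163.] 45.0 [ 623. -179.] [57. 39.] 43
[281. 143.] 198.0 [ 712. -286.] [102.  60.] 128
[355. 134.] 129.0 [ 574. -522.] [98. 51.] 115
[504. 110.] 49.0 [  266. -1128.] [301.  52.] 109
[216.  77.] 77.0 [1364. -625.] [177. 105.] 145
amber
(294, 170, 24, 13) 223.0 at z.04 [[ 0.49  -0.124]]
(220, 168, 12, 8) 59.5 at z.04 [[0.671 0.011]]
(0, 162, 77, 105) 6271.0 at z.04 [[0.85  0.468]]
(273, 136, 18, 12) 116.5 at z.04 [[ 0.68  -0.251]]
(348, 128, 14, 8) 66.5 at z.04 [[ 0.551 -0.481]]
```

```bash
cat >> h.py <<'E'
def rests(c,amin=300):
    m=cv2.inRange(hsv(c),(8,50,90),(30,220,255)); m=cv2.morphologyEx(m,cv2.MORPH_CLOSE,np.ones((5,5)))
    for k in blobs(m,amin):
        print('wood px',k.mean(0).round(),*rect(cast(c,k,.016)))
def darkcaps(c,z,uv,half=30,thr=40):
    # dark blob near predicted pixel -> centre at cap-top height z
    u,v=map(int,uv);x0,y0=max(u-half,0),max(v-half,0)
    g=c['image'][y0:v+half,x0:u+half].max(2); m=(g<thr).astype(np.uint8)*255
    for k in blobs(m,60):
        k=k+[x0,y0];(cx,cy),r=cv2.minEnclosingCircle(k.astype(np.float32))
        w=cast(c,[(cx,cy),(cx+r,cy)],z);print('dark',round(cx),round(cy),'r',round(r,1),'->',w[0].round(4),'dia',round(2*np.hypot(*(w[1]-w[0]))*1000,1))
E
python3 - <<'E'
from h import *
c=cam('wrist');rests(c)
print(cast(c,[(271,164)],.084),c['image'][150:180:3,271].max(1),c['image'][164,250:300:3].max(1))
darkcaps(c,.084,(271,163))
for z in(.05,.07):
  print(z,cast(c,[(131,234)],z))
E
```

```text
wood px [121. 242.] [ 461. -107.] [46. 41.] 39
wood px [269. 155.] [666.  14.] [41. 34.] 14
wood px [84. 68.] [450. 116.] [96. 63.] 166
[[0.66575558 0.0162025 ]] [140  31  49  55  52  50  50  50  55  56] [ 63  68 159  84  52  51  49  51  49  49  50  66  56  59  62  56  57]
0.05 [[ 0.49469962 -0.0790786 ]]
0.07 [[ 0.50397197 -0.06975622]]
```

```bash
python3 - <<'E'
from h import *
a=cam('scene');b=cam('side')
def tri(u,v):
    def P(c): K=np.array([[c['fx'],0,c['cx']],[0,c['fy'],c['cy']],[0,0,1]]);return K@np.c_[c['R'].T,-c['R'].T@c['p']]
    X=cv2.triangulatePoints(P(a),P(b),np.float32(u).reshape(2,1),np.float32(v).reshape(2,1));return (X[:3]/X[3]).ravel().round(3)
print('base',cast(a,[(306,281),(270,281),(342,281)],.01),cast(b,[(135,187)],.01))
print('platform',tri((311,240),(130,150)),[ (z,cast(a,[(273,240),(349,240)],z).round(2).tolist(),cast(b,[(97,150),(163,150)],z).round(2).tolist()) for z in(.1,.14,.18)])
print('red-ring cap base pts',tri((297,201),(112,122)), 'tube tops',tri((340,195),(98,122)),tri((292,197),(142,105)))
print('shoulders: large',tri((171,186),(282,141)),'obl',tri((225,164),(306,176)),'sq',tri((116,159),(355,132)),'small',tri((246,210),(226,172)))
print('beaker top',tri((355,165),(225,255)),'dish',tri((335,198),(204,246)),'ring',tri((164,225),(237,135)))
w=cam('wrist');print('turq',cast(w,[(348,173)],.084))
E
```

```text
base [[0.85881103 0.2041042 ]
 [0.87835982 0.1216981 ]
 [0.83918387 0.28684064]] [[0.83224743 0.20742352]]
platform [0.84  0.202 0.12 ] [(0.1, [[0.84, 0.12], [0.8, 0.29]], [[0.94, 0.24], [0.81, 0.12]]), (0.14, [[0.88, 0.12], [0.84, 0.28]], [[0.87, 0.28], [0.74, 0.17]]), (0.18, [[0.93, 0.13], [0.89, 0.28]], [[0.79, 0.32], [0.68, 0.21]])]
red-ring cap base pts [0.867 0.195 0.214] tube tops [0.832 0.267 0.233] [0.84  0.15  0.231]
shoulders: large [ 0.643 -0.205  0.073] obl [ 0.469 -0.094  0.062] sq [ 0.524 -0.433  0.064] small [0.665 0.017 0.045]
beaker top [0.386 0.3   0.07 ] dish [0.498 0.255 0.01 ] ring [ 0.797 -0.167  0.057]
turq [[0.74708707 0.00655185]]
```

servo_tool([
  [0.5,[0.8,0.85,1.5],[0,0,0]],
  [0.5,[0.8,0.85,1.5],[0,0,0]],
  [0.5,[0,0,1.5],[0,0,0]],
  [0.5,[0,0,0.5],[0,0,0]],
  [0.5,[0,0,0],[0,0,0]],
  [0.5,[0,0,0],[0,0,0]],
], force=20)

```text
time_s: 0.95
tool_pos: [0.6694, 0.0206, 0.1648]
tool_rot: [-179.9, -0.1, 90.1]
force: [0.1, 0.3, -0.3]
grip_width: 0.0549
```

```bash
python3 - <<'E'
from h import *
c=cam('wrist');cv2.imwrite('pics/w1.png',c['image'])
print(proj(c,[[.667,.016,.084]]))
E
```

```text
[[253.07099978 200.63419588]]
```

View pics/w1.png

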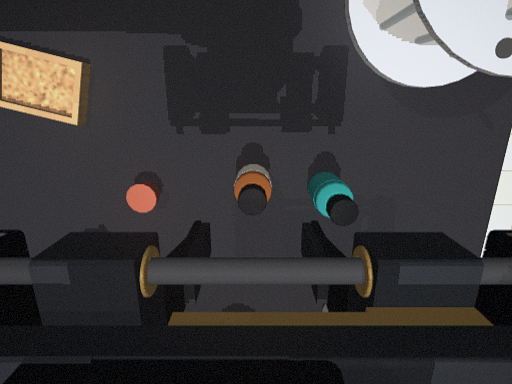

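servo_tool([
  [0.5,[-0.45,-0.25,0],[0,0,0]],
  [0.5,[0,0,1.5],[0,0,0]],
  [0.5,[0,0,2],[0,0,0]],
  [0.5,[0,0,2],[0,0,0]],
  [0.5,[0,0,1.2],[0,0,0]],
  [0.5,[0,0,0.6],[0,0,0]],
  [0.5,[0,0,0],[0,0,0]],
  [0.5,[0,0,0],[0,0,0]],
])

```text
time_s: 1.67
tool_pos: [0.6708, 0.013, 0.0966]
tool_rot: [179.4, -0.0, 90.0]
force: [0.7, -0.7, 0.5]
grip_width: 0.0437
```

servo_tool([
  [0.5,[0.3,-0.4,0.5],[0,0,0]],
  [0.5,[0,0,0.5],[0,0,0]],
  [0.5,[0,0,0.5],[0,0,0]],
  [0.5,[0,0,0],[0,0,0]],
  [0.5,[0,0,0],[0,0,0]],
])

```text
time_s: 2.08
tool_pos: [0.6689, 0.0165, 0.0842]
tool_rot: [179.1, -0.0, 90.0]
force: [-0.5, -0.6, 0.8]
grip_width: 0.0434
```

servo_tool([
  [0.5,[0,-0.2,0.7],[0.9,0,0]],
  [0.5,[0,0,0.7],[0,0,0]],
  [0.5,[0,0,0.5],[0,0,0]],
  [0.5,[0,0,0],[0,0,0]],
  [0.5,[0,0,0],[0,0,0]],
])

```text
time_s: 2.5
tool_pos: [0.667, 0.0166, 0.0631]
tool_rot: [-179.9, -0.0, 90.0]
force: [0.2, 0.1, 0.7]
grip_width: 0.0437
```

Well placed; close on the cap, then lift.

servo_tool([
  [0,[0,0,0],[0,0,0]],
  [0,[0,0,0],[0,0,0]],
  [0,[0,0,0],[0,0,0]],
  [0,[0,0,0],[0,0,0]],
  [0,[0,0,0],[0,0,0]],
  [0,[0,0,0],[0,0,0]],
  [0,[0,0,-0.7],[0,0,0]],
  [0,[0,0,-1],[0,0,0]],
  [0,[0,0,0],[0,0,0]],
  [0,[0,0,0],[0,0,0]],
], force=25)

```text
time_s: 3.33
tool_pos: [0.6668, 0.0165, 0.0819]
tool_rot: [-179.9, -0.0, 90.0]
force: [-0.1, 0.4, -0.6]
grip_width: 0.0254
```

servo_tool([
  [0,[0,0,-1.5],[0,0,0]],
  [0,[0,0,-2],[0,0,0]],
  [0,[0.8,-0.3,-2],[0,0,0]],
  [0,[1.5,-0.6,-1],[0,0,0]],
  [0,[2.2,-0.8,-0.5],[0,0,0]],
  [0,[2.5,-0.8,0],[0,0,0]],
  [0,[2,-0.8,0],[0,0,0]],
  [0,[1.2,-0.5,0],[0,0,0]],
  [0,[0.6,0,0],[0,0,0]],
  [0,[0,0,0],[0,0,0]],
  [0,[0,0,0],[0,0,0]],
])

```text
time_s: 4.25
tool_pos: [0.6256, 0.1317, 0.1555]
tool_rot: [-180.0, -0.1, 89.9]
force: [0.5, -0.5, -1.1]
grip_width: 0.0253
```

```bash
python3 - <<'E'
from h import *
c=cam('wrist');cv2.imwrite('pics/w2.png',c['image']);rests(c)
E
```

```text
wood px [256. 217.] [625.  89.] [62. 44.] 177
wood px [ 91. 190.] [449. 118.] [95. 68.] 166
wood px [258.  73.] [628. 236.] [63. 62.] 116
```

View pics/w2.png

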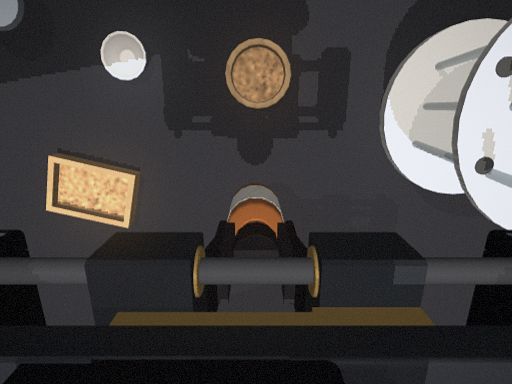

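servo_tool([
  [0,[1.2,0.25,0],[0,0,0]],
  [0,[2,0,0],[0,0,0]],
  [0,[2.3,0,0],[0,0,0]],
  [0,[2,0,0],[0,0,0]],
  [0,[1,0,0.5],[0,0,0]],
  [0,[0.5,0,1],[0,0,0]],
  [0,[0,0,1.5],[0,0,0]],
  [0,[0,0,1],[0,0,0]],
  [0,[0,0,0.5],[0,0,0]],
  [0,[0,0,0],[0,0,0]],
  [0,[0,0,0],[0,0,0]],
])

```text
time_s: 5.22
tool_pos: [0.6343, 0.2125, 0.1021]
tool_rot: [-179.8, 0.4, 88.7]
force: [0.6, 0.8, -0.0]
grip_width: 0.0253
```

servo_tool([
  [0,[1,-0.35,0],[0,0,0]],
  [0,[1,-0.35,0],[0,0,0]],
  [0,[0.4,0,0],[0,0,0]],
  [0,[0,0,0],[0,0,0]],
  [0,[0,0,0],[0,0,0]],
])

```text
time_s: 5.63
tool_pos: [0.6285, 0.2384, 0.1041]
tool_rot: [180.0, 0.3, 88.6]
force: [-0.8, 0.2, -0.5]
grip_width: 0.0255
```

Over the rest. Lower.

servo_tool([
  [0,[-0.2,0,1],[0,-0.3,0]],
  [0,[0,0,1],[0,0,0]],
  [0,[0,0,0.6],[0,0,0]],
  [0,[0,0,0.2],[0,0,0]],
  [0,[0,0,0],[0,0,0]],
  [0,[0,0,0],[0,0,0]],
])

```text
time_s: 6.13
tool_pos: [0.6283, 0.2353, 0.0728]
tool_rot: [-180.0, 0.7, 88.6]
force: [0.3, 0.2, -0.8]
grip_width: 0.0255
```

servo_tool([
  [0,[0,0,0.15],[0,0.7,0]],
  [0,[0,0,0.15],[0,0,0]],
  [0,[0,0,0.07],[0,0,0]],
  [0,[0,0,0],[0,0,0]],
  [0,[0,0,0],[0,0,0]],
])

```text
time_s: 6.55
tool_pos: [0.629, 0.2346, 0.0692]
tool_rot: [180.0, -0.1, 88.5]
force: [-0.6, 0.6, -1.2]
grip_width: 0.0254
```

servo_tool([
  [0,[0,0,0.07],[0,0,0]],
  [0,[0,0,0],[0,0,0]],
  [0.5,[0,0,0],[0,0,0]],
  [0.5,[0,0,0],[0,0,0]],
  [0.5,[0,0,0],[0,0,0]],
  [0.5,[0,0,0],[0,0,0]],
])

```text
time_s: 7.05
tool_pos: [0.63, 0.2353, 0.0701]
tool_rot: [179.8, -0.1, 88.5]
force: [1.0, 0.3, -0.6]
grip_width: 0.041
```

servo_tool([
  [0.5,[0,0,-1],[0,0,0]],
  [0.5,[0,0,-2],[0,0,0]],
  [0.5,[0,0,-2.5],[0,0,0]],
  [0.5,[-1,-0.5,-2.5],[0,0,0]],
  [0.5,[-2,-1,-2],[0,0,0]],
  [0.5,[-3,-1.5,0],[0,0,0]],
  [0.5,[-3,-1.5,0],[0,0,0]],
  [0.5,[-3,-1.5,0],[0,0,0]],
  [0.5,[-3,-1.5,0],[0,0,0]],
  [0.5,[-3,-1.5,0],[0,0,0]],
  [0.5,[-3,-1.5,0],[0,0,0]],
  [0.5,[-3,-1.5,0],[0,0,0]],
  [0.5,[-3,-1.5,0],[0,0,0]],
  [0.5,[-2,-1,0],[0,0,0]],
  [0.5,[-1,-0.5,0],[0,0,0]],
  [0.5,[0,0,0],[0,0,0]],
  [0.5,[0,0,0],[0,0,0]],
])

```text
time_s: 8.47
tool_pos: [0.4693, -0.0695, 0.1866]
tool_rot: [178.7, -0.5, 88.9]
force: [0.6, 0.6, 0.0]
grip_width: 0.0436
```

```bash
python3 - <<'E'
from h import *
print(env.get_obs()['tool_pos'])
c=cam('wrist');cv2.imwrite('pics/w3.png',c['image']);rests(c)
E
```

```text
[ 0.46930852 -0.06945511  0.18657815]
wood px [303. 317.] [ 544. -263.] [447.  41.] 178
wood px [345. 271.] [ 585. -203.] [78. 21.] 96
wood px [167. 271.] [ 359. -195.] [76. 20.] 83
wood px [254. 204.] [ 472. -109.] [80. 44.] 38
wood px [321. 111.] [548.  -1.] [33. 32.] 179
wood px [233.  25.] [447.  87.] [102.  35.] 4
```

View pics/w3.png

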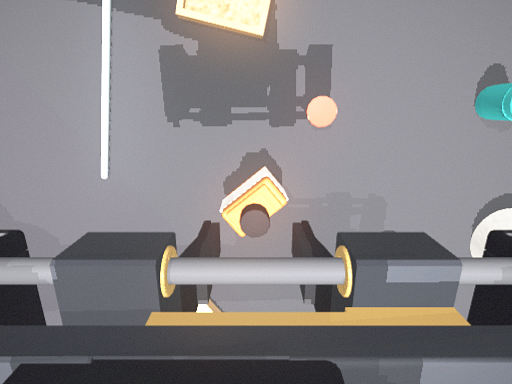

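```bash
python3 - <<'E'
from h import *
c=cam('wrist');H=hsv(c)
(cx,cy)=(255,219);print(cast(c,[(255,219)],.104), cast(c,[(240,219),(270,219)],.104))
b=c['image'][160:245,210:300];m=(cv2.cvtColor(b,cv2.COLOR_BGR2HSV)[...,1]>130).astype(np.uint8)*255
for k in blobs(m,100):
    print(rect(cast(c,k+[210,160],.064)),k.mean(0))
print(cast(c,[(238,204),(258,176),(287,196)],.064))
E
```

```text
[[ 0.47056446 -0.0910819 ]] [[ 0.45713898 -0.09068977]
 [ 0.48402507 -0.09147505]]
[[ 0.45401739 -0.08998224]
 [ 0.47504335 -0.06104732]
 [ 0.50430393 -0.08276091]]
```

```bash
python3 - <<'E'
from h import *
c=cam('wrist');H=hsv(c)
for s in(60,90,120):
    m=cv2.inRange(H,(5,s,120),(28,255,255))
    for k in blobs(m,200):
        if abs(k.mean(0)-[255,205]).max()<25:
            w=cast(c,k,.064);print(s,rect(w),cv2.approxPolyDP(k[:,None],4,True)[:,0].tolist())
            hgt=cast(c,cv2.approxPolyDP(k[:,None],4,True)[:,0],.064);print(hgt.round(3).tolist())
E
```

```text
60 (array([469., -94.]), array([64., 38.]), 38) [[266, 177], [222, 211], [222, 218], [241, 238], [245, 235], [239, 218], [248, 205], [260, 205], [262, 209], [254, 206], [249, 211], [258, 209], [266, 216], [264, 208], [267, 218], [286, 204]]
[[0.483, -0.062], [0.437, -0.096], [0.437, -0.104], [0.456, -0.127], [0.46, -0.124], [0.455, -0.105], [0.464, -0.091], [0.477, -0.091], [0.479, -0.095], [0.47, -0.092], [0.465, -0.097], [0.475, -0.095], [0.483, -0.103], [0.481, -0.094], [0.484, -0.105], [0.503, -0.091]]
90 (array([470., -94.]), array([64., 37.]), 38) [[266, 177], [221, 214], [240, 237], [245, 235], [239, 218], [248, 205], [260, 205], [262, 209], [250, 210], [264, 208], [269, 217], [286, 203]]
[[0.483, -0.062], [0.436, -0.1], [0.455, -0.126], [0.46, -0.124], [0.455, -0.105], [0.464, -0.091], [0.477, -0.091], [0.479, -0.095], [0.466, -0.096], [0.481, -0.094], [0.486, -0.104], [0.503, -0.089]]
120 (array([469., -94.]), array([64., 37.]), 38) [[268, 178], [221, 214], [241, 237], [221, 214], [266, 179], [285, 200], [282, 207], [262, 185], [226, 214], [262, 186], [282, 207], [286, 202]]
[[0.485, -0.063], [0.436, -0.1], [0.456, -0.126], [0.436, -0.1], [0.483, -0.064], [0.502, -0.086], [0.499, -0.094], [0.479, -0.07], [0.441, -0.1], [0.479, -0.071], [0.499, -0.094], [0.503, -0.088]]
```

servo_tool([
  [0.5,[-1,0,1.5],[1.2,0,0]],
  [0.5,[-1,0,2],[0,0,0]],
  [0.5,[0,0,2],[0,0,0]],
  [0.5,[0,0,1],[0,0,0]],
  [0.5,[0,0,0.5],[0,0,0]],
  [0.5,[0,0,0],[0,0,0]],
  [0.5,[0,0,0],[0,0,0]],
])

```text
time_s: 9.2
tool_pos: [0.4755, -0.0778, 0.114]
tool_rot: [179.8, -0.6, 90.1]
force: [-0.4, -0.4, 0.6]
grip_width: 0.0434
```

servo_tool([
  [0.5,[-0.8,-0.3,0],[0,0.5,0]],
  [0.5,[-0.7,-0.25,0],[0,0,0]],
  [0.5,[0,0,0],[0,0,0]],
  [0.5,[0,0,0],[0,0,0]],
])

```text
time_s: 9.53
tool_pos: [0.4724, -0.0916, 0.1168]
tool_rot: [179.6, -1.1, 90.3]
force: [-0.2, 0.4, -0.2]
grip_width: 0.0435
```

servo_tool([
  [0.5,[0,-0.25,0.8],[0.4,-1.1,0]],
  [0.5,[-0.1,0,1],[0,0,0]],
  [0.5,[0,0,1],[0,0,0]],
  [0.5,[0,0,0.3],[0,0,0]],
  [0.5,[0,0,0],[0,0,0]],
  [0.5,[0,0,0],[0,0,0]],
])

```text
time_s: 10.03
tool_pos: [0.4719, -0.0919, 0.0855]
tool_rot: [179.7, -0.0, 90.3]
force: [0.1, -0.1, -0.5]
grip_width: 0.0438
```

servo_tool([
  [0.5,[-0.1,-0.2,0.3],[0.3,0,0]],
  [0.5,[0,0,0.1],[0,0,0]],
  [0.5,[0,0,0],[0,0,0]],
  [0,[0,0,0],[0,0,0]],
  [0,[0,0,0],[0,0,0]],
  [0,[0,0,0],[0,0,0]],
  [0,[0,0,0],[0,0,0]],
  [0,[0,0,0],[0,0,0]],
  [0,[0,0,0],[0,0,0]],
], force=35)

```text
time_s: 10.78
tool_pos: [0.4703, -0.0934, 0.0819]
tool_rot: [180.0, -0.0, 90.2]
force: [0.0, 0.9, 0.2]
grip_width: 0.0268
```

servo_tool([
  [0,[0,0,-0.5],[0,0,0]],
  [0,[0,0,-1.2],[0,0,0]],
  [0,[0,0,-1.5],[0,0,3]],
  [0,[0,0,-1.5],[0,0,5]],
  [0,[0,0,-1.5],[0,0,6]],
  [0,[0,0,-1],[0,0,6]],
  [0,[0,0,0],[0,0,6]],
  [0,[0,0,0],[0,0,6]],
  [0,[0,0,0],[0,0,6]],
  [0,[0,0,0],[0,0,5]],
  [0,[0,0,0],[0,0,3]],
  [0,[0,0,0],[0,0,0]],
  [0,[0,0,0],[0,0,0]],
])

```text
time_s: 11.87
tool_pos: [0.467, -0.0927, 0.158]
tool_rot: [-179.7, 0.2, 42.0]
force: [0.9, 0.4, -2.5]
grip_width: 0.0269
```

servo_tool([
  [0,[0.8,-1.1,0],[0,0,2]],
  [0,[1.6,-2.3,0],[0,0,2]],
  [0,[2,-2.8,0],[0,0,0]],
  [0,[2,-2.8,0],[0,0,0]],
  [0,[2,-2.8,0],[0,0,0]],
  [0,[2,-2.8,0],[0,0,0]],
  [0,[1.2,-1.7,0],[0,0,0]],
  [0,[0.6,-0.9,0],[0,0,0]],
  [0,[0,0,0],[0,0,0]],
  [0,[0,0,0],[0,0,0]],
])

```text
time_s: 12.7
tool_pos: [0.4538, 0.1235, 0.1585]
tool_rot: [-179.8, 0.2, 38.3]
force: [0.5, -0.3, -2.2]
grip_width: 0.0272
```

```bash
cat >> h.py <<'E'
def go(x,y,z=None,yaw=None):
    T=toolT();o=env.get_obs();d=np.array([x,y,T[2,3] if z is None else z])-T[:3,3]
    yw=o['tool_rot'][2] if yaw is None else yaw
    rv=Ro.from_matrix(T[:3,:3].T@Ro.from_euler('xyz',[180,0,yw],degrees=True).as_matrix()).as_rotvec(degrees=True)
    print('at',T[:3,3].round(4),'rot',o['tool_rot'].round(1),'shift cm',(T[:3,:3].T@d*100).round(2),'turn',rv.round(1))
E
python3 - <<'E'
from h import *
go(.45,.117,None,38.2)
c=cam('wrist');cv2.imwrite('pics/w4.png',c['image']);rests(c)
E
```

```text
at [0.4538 0.1235 0.1585] rot [-179.8    0.2   38.3] shift cm [-0.7   0.28  0.  ] turn [-0.2  0.2  0.1]
wood px [275. 318.] [330.  -6.] [408.  27.] 128
wood px [317. 271.] [409.  -4.] [71. 14.] 43
wood px [194. 271.] [320. 109.] [71. 15.] 34
wood px [403. 185.] [546.  -7.] [33. 33.] 157
wood px [260. 196.] [425. 104.] [129. 102.] 166
```

View pics/w4.png

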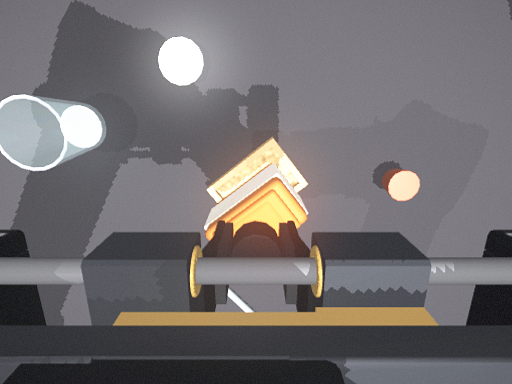

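servo_tool([
  [0,[-0.4,0.15,0],[-0.2,0.2,0]],
  [0,[-0.3,0.1,0.8],[0,0,0]],
  [0,[0,0,1.3],[0,0,0]],
  [0,[0,0,1.3],[0,0,0]],
  [0,[0,0,0.8],[0,0,0]],
  [0,[0,0,0.3],[0,0,0]],
  [0,[0,0,0],[0,0,0]],
  [0,[0,0,0],[0,0,0]],
])

```text
time_s: 13.42
tool_pos: [0.45, 0.1034, 0.1098]
tool_rot: [179.8, 0.2, 37.3]
force: [-0.4, -0.1, -2.1]
grip_width: 0.0272
```

```bash
python3 - <<'E'
from h import *
go(.45,.117,.0882,38.2)
E
```

```text
at [0.45   0.1034 0.1098] rot [179.8   0.2  37.3] shift cm [ 0.83 -1.08  2.15] turn [ 0.2  0.2 -0.9]
```

servo_tool([
  [0,[0.4,-0.5,0],[0.2,0.2,-0.9]],
  [0,[0.3,-0.4,0],[0,0,0]],
  [0,[0,0,0],[0,0,0]],
  [0,[0,0,0],[0,0,0]],
])

```text
time_s: 13.75
tool_pos: [0.4513, 0.1162, 0.1114]
tool_rot: [180.0, -0.2, 38.3]
force: [-0.1, 0.1, -1.9]
grip_width: 0.0269
```

```bash
python3 - <<'E'
from h import *
go(.45,.117,.0882,38.2)
E
```

```text
at [0.4513 0.1162 0.1114] rot [180.   -0.2  38.3] shift cm [-0.06 -0.14  2.32] turn [ 0.  -0.2  0.1]
```

servo_tool([
  [0,[-0.05,-0.15,0.5],[0,-0.2,0]],
  [0,[0,0,0.6],[0,0,0]],
  [0,[0,0,0.6],[0,0,0]],
  [0,[0,0,0.2],[0,0,0]],
  [0,[0,0,0],[0,0,0]],
  [0,[0,0,0],[0,0,0]],
])

```text
time_s: 14.25
tool_pos: [0.4498, 0.1179, 0.0905]
tool_rot: [180.0, 0.0, 38.4]
force: [-0.2, -0.3, -2.7]
grip_width: 0.0273
```

```bash
python3 - <<'E'
from h import *
go(.45,.117,.0880,38.2)
E
```

```text
at [0.4498 0.1179 0.0905] rot [180.    0.   38.4] shift cm [-0.04  0.08  0.25] turn [0.  0.  0.2]
```

servo_tool([
  [0,[0,0,0.2],[0,0,0]],
  [0,[0,0,0.1],[0,0,0]],
  [0,[0,0,0.03],[0,0,0]],
  [0,[0,0,0],[0,0,0]],
  [0,[0,0,0],[0,0,0]],
])

```text
time_s: 14.67
tool_pos: [0.4506, 0.118, 0.0881]
tool_rot: [180.0, -0.1, 38.3]
force: [0.0, 0.5, -1.9]
grip_width: 0.027
```

servo_tool([
  [0,[0,0,0.1],[0,0,0]],
  [0,[0,0,0.05],[0,0,0]],
  [0,[0,0,0],[0,0,0]],
  [0.5,[0,0,0],[0,0,0]],
  [0.5,[0,0,0],[0,0,0]],
  [0.5,[0,0,0],[0,0,0]],
  [0.5,[0,0,0],[0,0,0]],
  [0.5,[0,0,-0.5],[0,0,0]],
  [0.5,[0,0,-1.5],[0,0,0]],
  [0.5,[0,0,-2.5],[0,0,0]],
  [0.5,[0,0,-2.5],[0,0,0]],
  [0.5,[0,0,-2.5],[0,0,0]],
  [0.5,[0,0,-1],[0,0,0]],
  [0.5,[0,0,0],[0,0,0]],
])

```text
time_s: 15.83
tool_pos: [0.4505, 0.1179, 0.1975]
tool_rot: [179.9, -0.1, 38.3]
force: [-0.2, 0.2, 0.9]
grip_width: 0.0431
```

```bash
python3 - <<'E'
from h import *
go(.643,-.205,.21,90)
E
```

```text
at [0.4505 0.1179 0.1975] rot [ 1.799e+02 -1.000e-01  3.830e+01] shift cm [-4.93 37.27 -1.22] turn [  0.1  -0.1 -51.7]
```

servo_tool([
  [0.6,[-0.2,1.2,-0.5],[0,0,0]],
  [0.6,[-0.4,2.5,-0.5],[0,0,0]],
  [0.6,[-0.5,3.7,0],[0,0,0]],
  [0.6,[-0.5,3.7,0],[0,0,0]],
  [0.6,[-0.5,3.7,0],[0,0,0]],
  [0.6,[-0.5,3.7,0],[0,0,0]],
  [0.6,[-0.5,3.7,0],[0,0,0]],
  [0.6,[-0.5,3.7,0],[0,0,0]],
  [0.6,[-0.5,3.7,0],[0,0,0]],
  [0.6,[-0.5,3.7,0],[0,0,0]],
  [0.6,[-0.3,2.4,0],[0,0,0]],
  [0.6,[-0.1,1.2,0],[0,0,0]],
  [0.6,[0,0,0],[0,0,0]],
  [0.6,[0,0,0],[0,0,0]],
])

```text
time_s: 17.0
tool_pos: [0.6406, -0.2311, 0.1851]
tool_rot: [-179.5, 1.5, 38.4]
force: [-0.4, 0.9, -0.4]
grip_width: 0.052
```

```bash
python3 - <<'E'
from h import *
go(.643,-.205,.2,38)
c=cam('wrist');cv2.imwrite('pics/w5.png',c['image']);print(proj(c,[[.643,-.205,.114]]))
E
```

```text
at [ 0.6406 -0.2311  0.1851] rot [-179.5    1.5   38.4] shift cm [ 1.77 -1.91 -1.52] turn [-0.5  1.5  0.4]
[[232.61439417 176.37380301]]
```

View pics/w5.png

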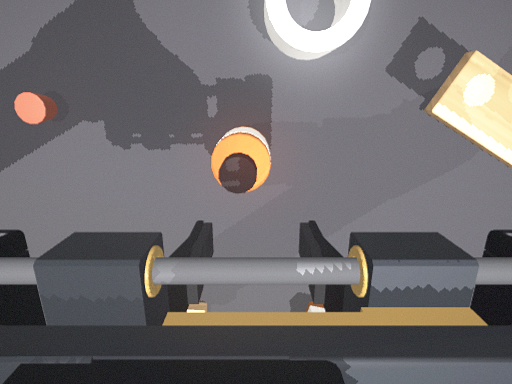

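```bash
python3 - <<'E'
from h import *
c=cam('wrist');print('cap',cast(c,[(239,172),(219,172),(259,172)],.114))
for z in(.02,.1,.15,.2): print(z,cast(c,[(430,108),(475,52)],z).round(3).tolist())
a=cam('scene');
for z in(.1,.15,.2): print(z,cast(a,[(95,190),(88,205)],z).round(3).tolist())
x=cast(c,[(239,172)],.114)[0];go(x[0],x[1],.13,38)
E
```

```text
cap [[ 0.64871203 -0.20684454]
 [ 0.63858302 -0.19411739]
 [ 0.65882872 -0.21955621]]
0.02 [[0.808, -0.333], [0.872, -0.327]]
0.1 [[0.783, -0.296], [0.831, -0.291]]
0.15 [[0.767, -0.273], [0.806, -0.269]]
0.2 [[0.751, -0.25], [0.78, -0.247]]
0.1 [[0.746, -0.378], [0.812, -0.362]]
0.15 [[0.811, -0.334], [0.873, -0.319]]
0.2 [[0.877, -0.289], [0.933, -0.275]]
at [ 0.6409 -0.2287  0.1864] rot [-179.5    1.4   38.6] shift cm [ 2.11 -1.17  5.61] turn [-0.5  1.4  0.6]
```

servo_tool([
  [0.6,[1.1,-0.6,1],[-0.5,1.4,0]],
  [0.6,[1,-0.6,1.5],[0,0,0]],
  [0.6,[0,0,1.5],[0,0,0]],
  [0.6,[0,0,1],[0,0,0]],
  [0.6,[0,0,0.4],[0,0,0]],
  [0.6,[0,0,0],[0,0,0]],
  [0.6,[0,0,0],[0,0,0]],
])

```text
time_s: 17.73
tool_pos: [0.6506, -0.1958, 0.1347]
tool_rot: [179.9, -0.4, 39.3]
force: [0.5, -0.1, -0.5]
grip_width: 0.0524
```

```bash
python3 - <<'E'
from h import *
go(.6485,-.207,.091,38)
E
```

```text
at [ 0.6506 -0.1958  0.1347] rot [179.9  -0.4  39.3] shift cm [-0.9   0.73  4.36] turn [ 0.1 -0.4  1.3]
```

servo_tool([
  [0.6,[-0.5,0.4,0],[0.1,-0.4,0]],
  [0.6,[-0.4,0.3,0],[0,0,0]],
  [0.6,[0,0,0.3],[0,0,0]],
  [0.6,[0,0,0.5],[0,0,0]],
  [0.6,[0,0,0.2],[0,0,0]],
  [0.6,[0,0,0],[0,0,0]],
])

```text
time_s: 18.23
tool_pos: [0.6491, -0.2105, 0.1274]
tool_rot: [179.7, -0.1, 39.1]
force: [-0.3, -0.0, 0.8]
grip_width: 0.0524
```

```bash
python3 - <<'E'
from h import *
go(.6485,-.207,.091,38)
E
```

```text
at [ 0.6491 -0.2105  0.1274] rot [ 1.797e+02 -1.000e-01  3.910e+01] shift cm [ 0.16 -0.33  3.64] turn [ 0.3 -0.1  1.1]
```

servo_tool([
  [0.6,[0.15,-0.35,0.6],[0.3,0,0]],
  [0.6,[0,0,0.9],[0,0,0]],
  [0.6,[0,0,1],[0,0,0]],
  [0.6,[0,0,0.7],[0,0,0]],
  [0.6,[0,0,0.2],[0,0,0]],
  [0.6,[0,0,0],[0,0,0]],
  [0.6,[0,0,0],[0,0,0]],
])

```text
time_s: 18.82
tool_pos: [0.647, -0.2055, 0.0876]
tool_rot: [-179.8, -0.0, 39.2]
force: [0.3, -0.4, 0.2]
grip_width: 0.0523
```

```bash
python3 - <<'E'
from h import *
go(.6485,-.207,.091,38)
E
```

```text
at [ 0.647  -0.2055  0.0876] rot [-179.8   -0.    39.2] shift cm [ 0.02  0.22 -0.35] turn [-0.2 -0.   1.2]
```

servo_tool([
  [0.6,[0,0.2,-0.3],[0,0,0]],
  [0.6,[0,0,0],[0,0,0]],
  [0.6,[0,0,0],[0,0,0]],
  [0,[0,0,0],[0,0,0]],
  [0,[0,0,0],[0,0,0]],
  [0,[0,0,0],[0,0,0]],
  [0,[0,0,0],[0,0,0]],
  [0,[0,0,0],[0,0,0]],
  [0,[0,0,0],[0,0,0]],
  [0,[0,0,0],[0,0,0]],
], force=45)

```text
time_s: 19.65
tool_pos: [0.6495, -0.2074, 0.0929]
tool_rot: [-179.9, -0.2, 39.2]
force: [0.5, -1.4, 0.6]
grip_width: 0.0311
```

servo_tool([
  [0,[0,0,-0.5],[0,0,0]],
  [0,[0,0,-1.2],[0,0,0]],
  [0,[0,0,-2],[0,0,0]],
  [0,[0,0,-2.5],[0,0,0]],
  [0,[0,0,-2.5],[0,0,0]],
  [0,[0,0,-2],[0,0,0]],
  [0,[0,0,-1],[0,0,0]],
  [0,[0,0,0],[0,0,0]],
  [0,[0,0,0],[0,0,0]],
])

```text
time_s: 20.4
tool_pos: [0.6459, -0.2072, 0.2135]
tool_rot: [-179.4, 0.2, 39.2]
force: [-0.4, -0.2, -4.0]
grip_width: 0.031
```

```bash
python3 - <<'E'
from h import *
go(.57,.15,.21,39);go(.51,.35,.21,39)
E
```

```text
at [ 0.6459 -0.2072  0.2135] rot [-179.4    0.2   39.2] shift cm [ 16.67 -32.48   0.61] turn [-0.6  0.2  0.2]
at [ 0.6459 -0.2072  0.2135] rot [-179.4    0.2   39.2] shift cm [ 24.64 -51.78   0.77] turn [-0.6  0.2  0.2]
```

servo_tool([
  [0,[0.5,-1.1,0],[-0.6,0.2,0]],
  [0,[1.1,-2.3,0],[0,0,0]],
  [0,[1.65,-3.5,0],[0,0,0]],
  [0,[1.65,-3.5,0],[0,0,0]],
  [0,[1.65,-3.5,0],[0,0,0]],
  [0,[1.65,-3.5,0],[0,0,0]],
  [0,[1.65,-3.5,0],[0,0,0]],
  [0,[1.65,-3.5,0],[0,0,0]],
  [0,[1.65,-3.5,0],[0,0,0]],
  [0,[1.65,-3.5,0],[0,0,0]],
  [0,[1.65,-3.5,0],[0,0,0]],
  [0,[1.65,-3.5,0],[0,0,0]],
  [0,[1.65,-3.5,0],[0,0,0]],
  [0,[1.65,-3.5,0],[0,0,0]],
  [0,[1.65,-3.5,0],[0,0,0]],
  [0,[1.1,-2.3,0],[0,0,0]],
  [0,[0.5,-1.1,0],[0,0,0]],
  [0,[0,0,0],[0,0,0]],
  [0,[0,0,0],[0,0,0]],
])

```text
time_s: 21.98
tool_pos: [0.4857, 0.3699, 0.178]
tool_rot: [-179.2, 2.6, 38.7]
force: [0.9, -1.0, -2.9]
grip_width: 0.0311
```

```bash
python3 - <<'E'
from h import *
go(.505,.443,.21,39)
c=cam('wrist');cv2.imwrite('pics/w6.png',c['image']);rests(c)
E
```

```text
at [0.4857 0.3699 0.178 ] rot [-179.2    2.6   38.7] shift cm [ 5.92 -4.55 -3.41] turn [-0.8  2.6 -0.3]
wood px [282. 318.] [345. 215.] [445.  30.] 129
wood px [324. 271.] [432. 219.] [78. 16.] 44
wood px [188. 271.] [323. 352.] [79. 16.] 32
wood px [254. 211.] [446. 340.] [99. 71.] 124
wood px [439. 142.] [629. 233.] [84. 64.] 111
wood px [224. 109.] [509. 432.] [103.  98.] 132
```

View pics/w6.png

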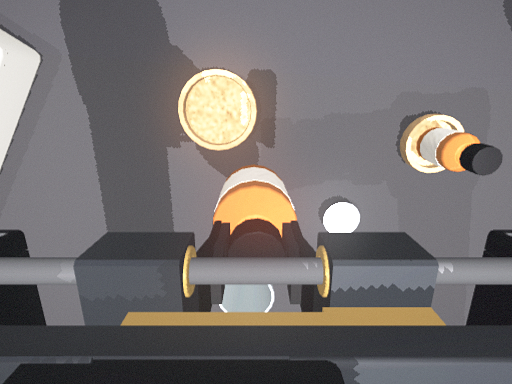

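```bash
python3 - <<'E'
from h import *
c=cam('wrist');w=cast(c,[(218,109.5),(179,109),(257,110),(217,69),(219,150)],.016);print(w.round(4))
m=cv2.inRange(hsv(c),(8,70,150),(30,255,255))
for k in blobs(m,800): 
  r=cv2.boundingRect(k);print(r,rect(cast(c,k,.016)))
go(w[0][0],w[0][1],.19,38.7)
E
```

```text
[[0.5096 0.4415]
 [0.4842 0.4742]
 [0.535  0.409 ]
 [0.5411 0.4658]
 [0.4754 0.4151]]
(121, 307, 325, 18) (array([346., 215.]), array([443.,  28.]), 129)
(213, 181, 84, 57) (array([445., 340.]), array([99., 70.]), 125)
(436, 132, 44, 40) (array([637., 213.]), array([43., 41.]), 22)
at [0.4866 0.3686 0.1783] rot [-179.2    2.6   38.5] shift cm [ 6.29 -4.29 -1.4 ] turn [-0.8  2.6 -0.2]
```

servo_tool([
  [0,[0.8,-0.5,0],[-0.4,1.3,0]],
  [0,[1.5,-1,0],[-0.4,1.3,0]],
  [0,[1.7,-1.2,0],[0,0,0]],
  [0,[1.4,-1,0],[0,0,0]],
  [0,[0.7,-0.5,0],[0,0,0]],
  [0,[0,0,0],[0,0,0]],
  [0,[0,0,0],[0,0,0]],
])

```text
time_s: 22.67
tool_pos: [0.5183, 0.4352, 0.1784]
tool_rot: [179.5, -0.6, 37.5]
force: [-0.3, -0.2, -3.6]
grip_width: 0.031
```

```bash
python3 - <<'E'
from h import *
go(.509,.442,.0989,38.7)
E
```

```text
at [0.5183 0.4352 0.1784] rot [179.5  -0.6  37.5] shift cm [-0.41 -1.18  7.94] turn [ 0.5 -0.6 -1.2]
```

servo_tool([
  [0,[-0.2,-0.6,0.5],[0.5,-0.6,0]],
  [0,[-0.2,-0.6,1],[0,0,0]],
  [0,[0,0,1.3],[0,0,0]],
  [0,[0,0,1.3],[0,0,0]],
  [0,[0,0,0.6],[0,0,0]],
  [0,[0,0,0.2],[0,0,0]],
  [0,[0,0,0],[0,0,0]],
  [0,[0,0,0],[0,0,0]],
])

```text
time_s: 23.33
tool_pos: [0.5062, 0.4377, 0.1216]
tool_rot: [179.9, 0.3, 37.3]
force: [-0.7, -0.4, -2.0]
grip_width: 0.0311
```

```bash
python3 - <<'E'
from h import *
go(.509,.442,.0989,38.7)
E
```

```text
at [0.5062 0.4377 0.1216] rot [179.9   0.3  37.3] shift cm [ 0.5  -0.18  2.27] turn [ 0.1  0.3 -1.4]
```

servo_tool([
  [0,[0.45,-0.15,0],[0,0.3,0]],
  [0,[0,0,0.5],[0,0,0]],
  [0,[0,0,0.6],[0,0,0]],
  [0,[0,0,0.5],[0,0,0]],
  [0,[0,0,0.2],[0,0,0]],
  [0,[0,0,0],[0,0,0]],
  [0,[0,0,0],[0,0,0]],
])

```text
time_s: 23.92
tool_pos: [0.5106, 0.4426, 0.1034]
tool_rot: [179.9, -0.2, 37.2]
force: [-0.1, 0.2, -2.5]
grip_width: 0.0308
```

```bash
python3 - <<'E'
from h import *
go(.509,.442,.0989,38.7)
E
```

```text
at [0.5106 0.4426 0.1034] rot [179.9  -0.2  37.2] shift cm [-0.17 -0.05  0.45] turn [ 0.1 -0.2 -1.5]
```

servo_tool([
  [0,[-0.15,-0.05,0.2],[0,-0.2,0]],
  [0,[0,0,0.2],[0,0,0]],
  [0,[0,0,0.1],[0,0,0]],
  [0,[0,0,0.05],[0,0,0]],
  [0,[0,0,0],[0,0,0]],
  [0,[0,0,0],[0,0,0]],
])

```text
time_s: 24.42
tool_pos: [0.5096, 0.4427, 0.0991]
tool_rot: [179.9, -0.1, 37.3]
force: [0.9, -0.3, -3.8]
grip_width: 0.031
```

servo_tool([
  [0,[0,0,0.1],[0,0,0]],
  [0,[0,0,0.06],[0,0,0]],
  [0,[0,0,0],[0,0,0]],
  [0,[0,0,0],[0,0,0]],
])

```text
time_s: 24.75
tool_pos: [0.5101, 0.4432, 0.0988]
tool_rot: [179.9, -0.2, 37.3]
force: [-0.1, -0.6, -2.5]
grip_width: 0.031
```

servo_tool([
  [0.6,[0,0,0],[0,0,0]],
  [0.6,[0,0,0],[0,0,0]],
  [0.6,[0,0,0],[0,0,0]],
  [0.6,[0,0,0],[0,0,0]],
  [0.6,[0,0,-0.5],[0,0,0]],
  [0.6,[0,0,-1.5],[0,0,0]],
  [0.6,[0,0,-2.5],[0,0,0]],
  [0.6,[0,0,-2.5],[0,0,0]],
  [0.6,[0,0,-2.5],[0,0,0]],
  [0.6,[0,0,-2],[0,0,0]],
  [0.6,[0,0,-1],[0,0,0]],
  [0.6,[0,0,0],[0,0,0]],
  [0.6,[0,0,0],[0,0,0]],
])

```text
time_s: 25.83
tool_pos: [0.51, 0.4433, 0.2321]
tool_rot: [179.9, -0.4, 37.2]
force: [0.1, -0.4, 0.2]
grip_width: 0.0523
```

```bash
python3 - <<'E'
from h import *
go(.55,-.05,.22,37);go(.524,-.45,.22,37)
c=cam('scene');cv2.imwrite('pics/s1.png',cv2.resize(c['image'][130:280,80:440],None,fx=2.2,fy=2.2))
E
```

```text
at [0.51   0.4433 0.2321] rot [179.9  -0.4  37.2] shift cm [-26.68  41.69   1.07] turn [ 0.1 -0.4  0.2]
at [0.51   0.4433 0.2321] rot [179.9  -0.4  37.2] shift cm [-52.96  71.96   0.92] turn [ 0.1 -0.4  0.2]
```

View pics/s1.png

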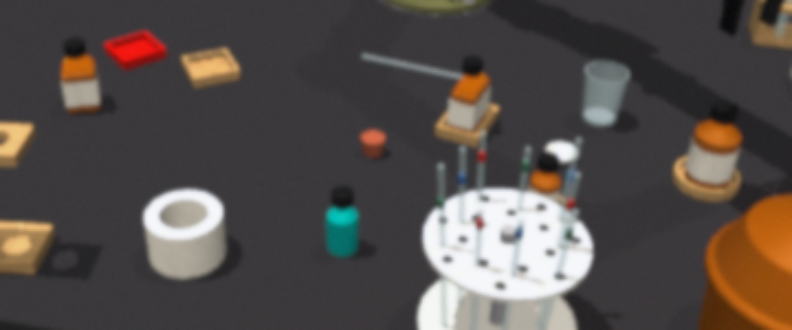

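servo_tool([
  [0.6,[-0.8,1.1,0],[0,0,0]],
  [0.6,[-1.6,2.1,0],[0,0,0]],
  [0.6,[-2.35,3.2,0],[0,0,0]],
  [0.6,[-2.35,3.2,0],[0,0,0]],
  [0.6,[-2.35,3.2,0],[0,0,0]],
  [0.6,[-2.35,3.2,0],[0,0,0]],
  [0.6,[-2.35,3.2,0],[0,0,0]],
  [0.6,[-2.35,3.2,0],[0,0,0]],
  [0.6,[-2.35,3.2,0],[0,0,0]],
  [0.6,[-2.35,3.2,0],[0,0,0]],
  [0.6,[-2.35,3.2,0],[0,0,0]],
  [0.6,[-2.35,3.2,0],[0,0,0]],
  [0.6,[-2.35,3.2,0],[0,0,0]],
  [0.6,[-2.35,3.2,0],[0,0,0]],
  [0.6,[-2.35,3.2,0],[0,0,0]],
  [0.6,[-1.6,2.1,0],[0,0,0]],
  [0.6,[-0.8,1.1,0],[0,0,0]],
  [0.6,[0,0,0],[0,0,0]],
  [0.6,[0,0,0],[0,0,0]],
])

```text
time_s: 27.47
tool_pos: [0.4901, -0.188, 0.2005]
tool_rot: [-178.7, 2.3, 36.5]
force: [0.5, -0.1, -0.3]
grip_width: 0.052
```

```bash
python3 - <<'E'
from h import *
go(.51,-.46,.22,37);print(env.get_obs()['qpos'].round(0))
E
```

```text
at [ 0.4901 -0.188   0.2005] rot [-178.7    2.3   36.5] shift cm [-14.63  23.02  -1.91] turn [-1.3  2.2 -0.6]
[  8.   6.  10. 101.   0.  76. -36.]
```

servo_tool([
  [0.6,[-0.8,1.2,-0.3],[-0.6,1.1,0]],
  [0.6,[-1.5,2.4,-0.4],[-0.6,1.1,0]],
  [0.6,[-2.1,3.3,-0.4],[0,0,0]],
  [0.6,[-2.1,3.3,-0.4],[0,0,0]],
  [0.6,[-2.1,3.3,-0.4],[0,0,0]],
  [0.6,[-2.1,3.3,0],[0,0,0]],
  [0.6,[-1.8,2.8,0],[0,0,0]],
  [0.6,[-1.4,2.2,0],[0,0,0]],
  [0.6,[-0.7,1.2,0],[0,0,0]],
  [0.6,[0,0,0],[0,0,0]],
  [0.6,[0,0,0],[0,0,0]],
])

```text
time_s: 28.38
tool_pos: [0.5166, -0.4448, 0.2061]
tool_rot: [-178.6, -0.3, 38.3]
force: [0.9, 0.8, 0.4]
grip_width: 0.0519
```

```bash
python3 - <<'E'
from h import *
go(.51,-.46,.22,37)
c=cam('wrist');cv2.imwrite('pics/w7.png',c['image']);rests(c)
E
```

```text
at [ 0.5166 -0.4448  0.2061] rot [-178.6   -0.3   38.3] shift cm [-1.46  0.75 -1.42] turn [-1.4 -0.3  1.3]
wood px [323. 318.] [ 407. -647.] [463.  30.] 129
wood px [359. 271.] [ 491. -637.] [81. 24.] 48
wood px [152. 271.] [ 314. -420.] [83. 25.] 30
wood px [258. 165.] [ 521. -440.] [60. 53.] 25
wood px [103. 165.] [ 406. -292.] [96. 92.] 35
```

View pics/w7.png

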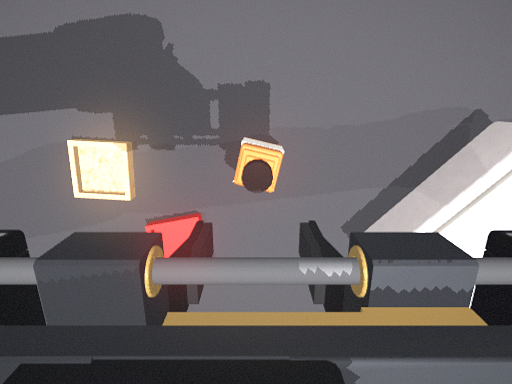

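```bash
python3 - <<'E'
from h import *
c=cam('wrist');H=hsv(c)
w=cast(c,[(69,139),(131,141),(134,200),(73,198)],.016);print('rest',rect(w),w.mean(0).round(4),w.round(3).tolist())
print('cap',cast(c,[(257,176),(241,176),(273,176)],.104).round(4))
for s in(90,130,160):
    m=cv2.inRange(H,(5,s,120),(28,255,255))
    for k in blobs(m,200):
        if abs(k.mean(0)-[258,168]).max()<15:print(s,'bottle',rect(cast(c,k,.064)),'box',cv2.boxPoints(cv2.minAreaRect(k)).round().tolist())
for v in(150,200,240):
    m=cv2.inRange(H,(8,50,v),(30,255,255))
    for k in blobs(m,200):
        if abs(k.mean(0)-[103,168]).max()<15:print(v,'rest',rect(cast(c,k,.016)),cv2.boundingRect(k))
E
```

```text
rest (array([ 394., -291.]), array([82., 75.]), 127) [ 0.3943 -0.2918] [[0.403, -0.241], [0.448, -0.301], [0.386, -0.344], [0.339, -0.281]]
cap [[ 0.5266 -0.4355]
 [ 0.5174 -0.4239]
 [ 0.5359 -0.4471]]
90 bottle (array([ 526., -436.]), array([46., 46.]), 25) box [[232.0, 184.0], [242.0, 142.0], [284.0, 152.0], [274.0, 194.0]]
130 bottle (array([ 526., -436.]), array([46., 45.]), 25) box [[232.0, 184.0], [242.0, 142.0], [284.0, 152.0], [274.0, 193.0]]
150 rest (array([ 392., -290.]), array([60., 60.]), 125) (73, 146, 53, 50)
150 rest (array([ 395., -293.]), array([82., 76.]), 126) (67, 139, 70, 62)
```

servo_tool([
  [0.6,[0.6,0,1],[-1.4,-0.3,0]],
  [0.6,[0.6,0,2],[0,0,0]],
  [0.6,[0,0,2],[0,0,0]],
  [0.6,[0,0,1.5],[0,0,0]],
  [0.6,[0,0,0.5],[0,0,0]],
  [0.6,[0,0,0],[0,0,0]],
  [0.6,[0,0,0],[0,0,0]],
])

```text
time_s: 29.07
tool_pos: [0.533, -0.4208, 0.1378]
tool_rot: [179.9, -0.6, 39.3]
force: [-0.1, -0.6, 1.4]
grip_width: 0.0522
```

```bash
python3 - <<'E'
from h import *
go(.5262,-.4358,.082)
E
```

```text
at [ 0.533  -0.4208  0.1378] rot [179.9  -0.6  39.3] shift cm [-1.54  0.73  5.56] turn [ 0.1 -0.6 -0. ]
```

servo_tool([
  [0.6,[-0.8,0.4,0],[0,-0.6,0]],
  [0.6,[-0.7,0.3,0],[0,0,0]],
  [0.6,[0,0,0.6],[0,0,0]],
  [0.6,[0,0,0.8],[0,0,0]],
  [0.6,[0,0,0.5],[0,0,0]],
  [0.6,[0,0,0],[0,0,0]],
  [0.6,[0,0,0],[0,0,0]],
])

```text
time_s: 29.65
tool_pos: [0.5264, -0.4391, 0.1216]
tool_rot: [179.6, -0.0, 39.3]
force: [-0.5, -0.1, -0.3]
grip_width: 0.0522
```

```bash
python3 - <<'E'
from h import *
go(.5262,-.4358,.082)
E
```

```text
at [ 0.5264 -0.4391  0.1216] rot [179.6  -0.   39.3] shift cm [ 0.19 -0.3   3.96] turn [ 0.4 -0.  -0. ]
```

servo_tool([
  [0.6,[0.2,-0.3,0.6],[0.4,0,0]],
  [0.6,[0,0,0.9],[0,0,0]],
  [0.6,[0,0,1],[0,0,0]],
  [0.6,[0,0,0.7],[0,0,0]],
  [0.6,[0,0,0.2],[0,0,0]],
  [0.6,[0,0,0],[0,0,0]],
  [0.6,[0,0,0],[0,0,0]],
])

```text
time_s: 30.23
tool_pos: [0.5257, -0.4339, 0.0821]
tool_rot: [-179.8, 0.0, 39.3]
force: [-1.0, -0.4, -0.1]
grip_width: 0.0525
```

```bash
python3 - <<'E'
from h import *
go(.5262,-.4358,.082)
E
```

```text
at [ 0.5257 -0.4339  0.0821] rot [-179.8    0.    39.3] shift cm [-0.09  0.18  0.01] turn [-0.2  0.  -0. ]
```

servo_tool([
  [0.6,[-0.1,0.2,0],[0,0,0]],
  [0.6,[0,0,0],[0,0,0]],
  [0,[0,0,0],[0,0,0]],
  [0,[0,0,0],[0,0,0]],
  [0,[0,0,0],[0,0,0]],
  [0,[0,0,0],[0,0,0]],
  [0,[0,0,0],[0,0,0]],
  [0,[0,0,0],[0,0,0]],
  [0,[0,0,0],[0,0,0]],
], force=40)

```text
time_s: 30.98
tool_pos: [0.527, -0.4372, 0.0839]
tool_rot: [-180.0, -0.0, 39.3]
force: [0.1, -0.3, 0.5]
grip_width: 0.0289
```

servo_tool([
  [0,[0,0,-0.5],[0,0,0]],
  [0,[0,0,-1.2],[0,0,0]],
  [0,[0,0,-1.8],[0,0,-2]],
  [0,[0,0,-1.8],[0,0,-3]],
  [0,[0,0,-1.2],[0,0,-3]],
  [0,[0,0,-0.6],[0,0,-2]],
  [0,[0,0,0],[0,0,0]],
  [0,[0,0,0],[0,0,0]],
])

```text
time_s: 31.65
tool_pos: [0.5263, -0.4365, 0.1616]
tool_rot: [-179.9, -0.0, 49.7]
force: [-0.4, 0.6, -1.4]
grip_width: 0.029
```

```bash
python3 - <<'E'
from h import *
go(.392,-.290,.16,49.3)
E
```

```text
at [ 0.5263 -0.4365  0.1616] rot [-179.9   -0.    49.7] shift cm [  2.5  -19.72   0.2 ] turn [-0.1 -0.   0.4]
```

servo_tool([
  [0,[-0.4,-0.8,0],[0,0,0]],
  [0,[-0.8,-1.6,0],[0,0,0]],
  [0,[-0.8,-2.2,0],[0,0,0]],
  [0,[-0.5,-2.2,0],[0,0,0]],
  [0,[0,-1.6,0],[0,0,0]],
  [0,[0,-0.8,0],[0,0,0]],
  [0,[0,0,0],[0,0,0]],
  [0,[0,0,0],[0,0,0]],
])

```text
time_s: 32.32
tool_pos: [0.4292, -0.3916, 0.1568]
tool_rot: [-179.3, 0.0, 49.3]
force: [0.2, -0.6, -0.8]
grip_width: 0.0288
```

```bash
python3 - <<'E'
from h import *
go(.392,-.290,.16,49.3)
c=cam('wrist');cv2.imwrite('pics/w8.png',c['image']);H=hsv(c)
for v in(90,150,200):
    m=cv2.inRange(H,(8,50,v),(30,255,255))
    for k in blobs(m,300):
        if k[:,1].max()<240:print(v,'rest',rect(cast(c,k,.016)),cv2.boundingRect(k))
E
```

```text
at [ 0.4292 -0.3916  0.1568] rot [-179.3    0.    49.3] shift cm [ 5.27 -9.45 -0.22] turn [-0.7  0.  -0. ]
90 rest (array([ 403., -423.]), array([76., 60.]), 126) (221, 183, 74, 54)
90 rest (array([ 391., -290.]), array([62., 60.]), 35) (131, 91, 59, 73)
90 rest (array([ 417., -301.]), array([114.,  54.]), 80) (133, 83, 87, 89)
150 rest (array([ 404., -422.]), array([75., 59.]), 126) (221, 183, 74, 54)
150 rest (array([ 391., -290.]), array([62., 60.]), 35) (131, 91, 59, 73)
150 rest (array([ 417., -295.]), array([102.,  53.]), 80) (133, 83, 78, 89)
200 rest (array([ 404., -422.]), array([75., 57.]), 126) (221, 183, 74, 53)
200 rest (array([ 391., -290.]), array([62., 60.]), 35) (131, 91, 59, 73)
```

View pics/w8.png

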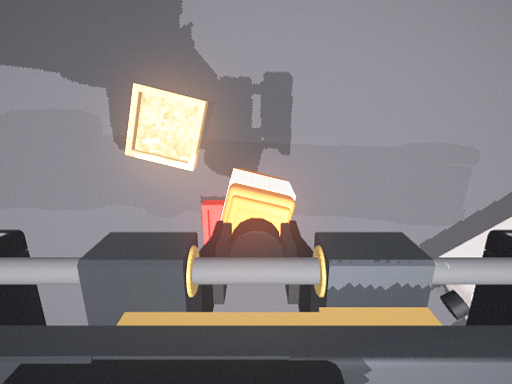

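```bash
python3 - <<'E'
from h import *
c=cam('wrist');w=cast(c,[(134,84),(208,101),(194,171),(125,155)],.016);print(rect(w),w.mean(0),w.round(3).tolist())
go(*w.mean(0),.155,49.3)
E
```

```text
(array([ 393., -291.]), array([75., 73.]), 126) [ 0.39259365 -0.29159557] [[0.4, -0.241], [0.444, -0.3], [0.384, -0.342], [0.341, -0.283]]
at [ 0.4299 -0.392   0.1568] rot [-1.794e+02  1.000e-01  4.930e+01] shift cm [ 5.18 -9.37  0.28] turn [-0.6  0.1 -0. ]
```

servo_tool([
  [0,[0.6,-1,0],[-0.6,0,0]],
  [0,[1,-1.9,0],[0,0,0]],
  [0,[1.2,-2.2,0],[0,0,0]],
  [0,[1.1,-2,0],[0,0,0]],
  [0,[0.8,-1.4,0],[0,0,0]],
  [0,[0.4,-0.7,0],[0,0,0]],
  [0,[0,0,0],[0,0,0]],
  [0,[0,0,0],[0,0,0]],
])

```text
time_s: 33.08
tool_pos: [0.3964, -0.2937, 0.1556]
tool_rot: [179.8, 0.3, 49.2]
force: [0.8, -0.2, -2.0]
grip_width: 0.0291
```

```bash
python3 - <<'E'
from h import *
go(.3925,-.2915,.0899,49.3)
E
```

```text
at [ 0.3964 -0.2937  0.1556] rot [179.8   0.3  49.2] shift cm [-0.06 -0.46  6.57] turn [ 0.2  0.3 -0.1]
```

servo_tool([
  [0,[0,-0.4,0.3],[0.2,0.3,0]],
  [0,[0,0,0.8],[0,0,0]],
  [0,[0,0,1.2],[0,0,0]],
  [0,[0,0,1.2],[0,0,0]],
  [0,[0,0,0.6],[0,0,0]],
  [0,[0,0,0.2],[0,0,0]],
  [0,[0,0,0],[0,0,0]],
  [0,[0,0,0],[0,0,0]],
])

```text
time_s: 33.75
tool_pos: [0.394, -0.2977, 0.1086]
tool_rot: [179.9, 0.1, 48.8]
force: [-0.8, 0.4, -0.8]
grip_width: 0.0289
```

```bash
python3 - <<'E'
from h import *
go(.3925,-.2915,.0899,49.3)
E
```

```text
at [ 0.394  -0.2977  0.1086] rot [1.799e+02 1.000e-01 4.880e+01] shift cm [ 0.37 -0.52  1.87] turn [ 0.1  0.1 -0.5]
```

servo_tool([
  [0,[0.35,-0.5,0],[0,0,-0.5]],
  [0,[0,0,0.3],[0,0,0]],
  [0,[0,0,0.5],[0,0,0]],
  [0,[0,0,0.4],[0,0,0]],
  [0,[0,0,0.2],[0,0,0]],
  [0,[0,0,0],[0,0,0]],
  [0,[0,0,0],[0,0,0]],
])

```text
time_s: 34.33
tool_pos: [0.3937, -0.2918, 0.0949]
tool_rot: [179.7, 0.0, 49.4]
force: [-0.3, 1.2, -1.4]
grip_width: 0.029
```

```bash
python3 - <<'E'
from h import *
go(.3925,-.2915,.0899,49.3)
E
```

```text
at [ 0.3937 -0.2918  0.0949] rot [179.7   0.   49.4] shift cm [-0.05 -0.11  0.5 ] turn [0.3 0.  0.1]
```

servo_tool([
  [0,[-0.05,-0.1,0.2],[0.2,0,0]],
  [0,[0,0,0.2],[0,0,0]],
  [0,[0,0,0.15],[0,0,0]],
  [0,[0,0,0.07],[0,0,0]],
  [0,[0,0,0.03],[0,0,0]],
  [0,[0,0,0],[0,0,0]],
  [0,[0,0,0],[0,0,0]],
])

```text
time_s: 34.92
tool_pos: [0.3933, -0.2923, 0.0897]
tool_rot: [179.8, -0.0, 49.3]
force: [-0.1, 0.1, -0.9]
grip_width: 0.029
```

Release and lift clear.

servo_tool([
  [0,[0,0,0.06],[0,0,0]],
  [0,[0,0,0],[0,0,0]],
  [0.6,[0,0,0],[0,0,0]],
  [0.6,[0,0,0],[0,0,0]],
  [0.6,[0,0,0],[0,0,0]],
  [0.6,[0,0,0],[0,0,0]],
  [0.6,[0,0,-0.5],[0,0,0]],
  [0.6,[0,0,-1.5],[0,0,0]],
  [0.6,[0,0,-2.5],[0,0,0]],
  [0.6,[0,0,-2.5],[0,0,0]],
  [0.6,[0,0,-2.5],[0,0,0]],
  [0.6,[0,0,-1],[0,0,0]],
  [0.6,[0,0,0],[0,0,0]],
  [0.6,[0,0,0],[0,0,0]],
])

```text
time_s: 36.08
tool_pos: [0.3928, -0.2921, 0.1994]
tool_rot: [179.9, 0.0, 49.3]
force: [0.5, -0.7, -0.0]
grip_width: 0.0524
```

```bash
python3 - <<'E'
from h import *
a=cam('side');s=cam('scene');
cv2.imwrite('pics/f_side.png',cv2.resize(a['image'][110:330,90:440],None,fx=2,fy=2));cv2.imwrite('pics/f_scene.png',cv2.resize(s['image'][130:280,80:440],None,fx=2.2,fy=2.2))
E
```

```text
(no output)
```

View pics/f_side.png

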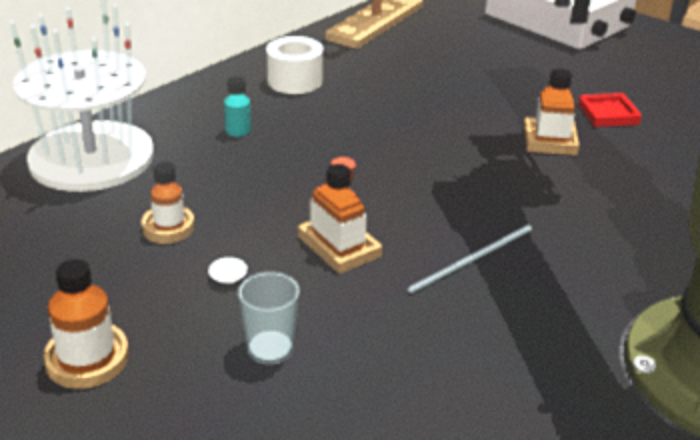

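View pics/f_scene.png

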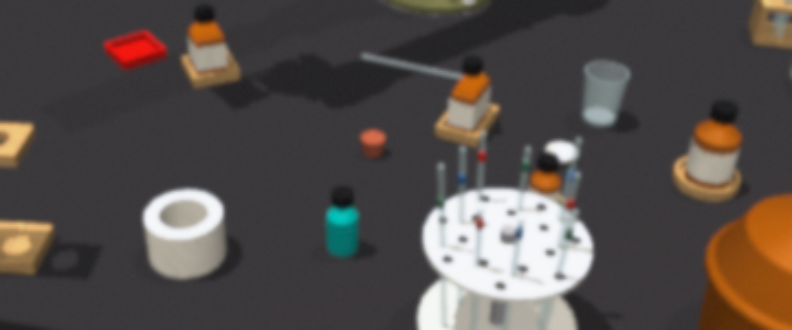

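```bash
python3 -c "
from h import *
o=env.get_obs();print(o['time_s'],o['tool_pos'],o['force']);print(env.sign_off())"
```

```text
36.1833 [ 0.39217881 -0.29172433  0.19830388] [-0.196177   -0.34742207 -0.12685572]
the job is handed in; nothing more can be done
None
```

All four amber bottles are in their matching rests and released. I handed the job in at 36.2 s of the 115 s allowed. I lifted each by its cap, turned the square and oblong ones to line up with their recesses, and let go at the recess floor height, to within about 1 mm.

**Last checks:** In the final side and scene pictures, all four bottles stand upright inside their rims. The beaker, the dish, the turquoise bottle and the red look-alike look to be where they started. The gripper was empty, about 20 cm above the bench, touching nothing.

**Not fully checked:**
- **Seating:** The wrist force never clearly showed a bottle touching down. I judged that each one is down from the tool height at release and from the pictures.
- **Final positions:** I checked these by eye, not by measuring again. The recesses allow about 7 mm of play per side (10 mm diagonally for the square-cornered ones), within the 12 mm limit.
- **Small rest:** The centrifuge partly hides it in the scene view, so that bottle's final check comes mainly from the side view.
- **Rest measurements:** Bright glare made some rests look up to about 2 cm too large. I used the readings that matched the given sizes to within a few millimetres.

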